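# Hold the tilting drip brewer upright under the hot-water tap

### The arm

A 6-joint arm with a two-finger parallel gripper is mounted at the origin on the work surface. World frame = base frame: x ahead of the robot, y to its left, z up, the work surface at z = 0. Lengths are in m, angles in rad, forces in N, time in s.
With the tool pointing down it reaches from about 0.225 to 0.875 m from the base axis. Payload 3.4 kg.
Tool frame: the origin (TCP) lies between the finger pads, 19 mm behind the fingertips; this is the grasp point; z points along the fingers, y is the line along which they close (so a half turn about z gives the same grasp; the last joint's range is limited). The gripper opens to 85 mm and grips with 20 to 120 N. Pads are 22 mm wide; open, the fingers measure 114 mm over their backs; the gripper's body (76 mm by 85 mm) begins 54 mm behind the grasp point. The pads swing forward as they close: fully open they stand 13 mm farther back than shut.
Start: joints at [-1.313, 0.276, 1.505, -0, 1.361, -0.121], TCP at [0.213, -0.534, 0.25] pointing down, gripper open.
Joint ranges: [-2.89, 2.89], [-0.75, 2.08], [0.22, 2.7], [-1.18, 4.32], [0.11, 2.71], [-2.7, 2.7]. Speed limits (rad/s): [2.57, 2.57, 3.14, 3.14, 3.14, 3.14].

### API

Orientations are given as a rotation vector (axis times angle).
In Python, from plant import manip gives the robot as it stands.
- The arm moves only by the tool servo_tool, never from a script. Its argument "commands" is a list of rows, each an object of numbers: "tx", "ty", "tz": the shift along the world's x, y, z each as a share of 150 mm, from -1 to 1; "spin": the turn about the world's z as a share of pi rad, from -1 to 1; "gripper": the opening, from 0 (shut) to 1 (fully open). A call has exactly 10 rows; each row is the pose to reach, as a shift and turn from the pose commanded when the call began, turning the shorter way round; what a row does not reach only later rows make up. A row lasts 1/12 s, in which the tool goes at most 41.7 mm and 7.16 degrees, less where a joint would pass 70% of its speed; a pose out of reach is approached as far as the arm can. A call with a number of a shift or a turn outside -1 to 1 is refused whole. A call with a gripper value outside its range is refused whole. The fingers move at their own pace and stop on an object; "newtons" is the grip in N (left out, the last holds). Time passes only in rows, so rows that repeat a pose let the fingers close, or fill a call up. It gives the time, the measured TCP pose, the force, the opening and the grip force at its end, in the units of the state.
- manip.state(): the state, without advancing time (a new reading comes with each control period).
- manip.camera(name): name is "side" or "top"; returns the picture (480x640x3 uint8, red, green, blue); there is no depth.
- manip.camera_info(name): a dict with "fx", "fy", "cx", "cy" (pixels), "k1" (the pictures are not rectified: a ray, as slopes to the right and down, at radius r is drawn at 1 + k1 r^2 times it, then the intrinsics apply), "extrinsics" (4x4, takes a point from camera to world coordinates). Camera axes: x right, y up, looking along -z (the intrinsics and any distortion apply to the point x, -y, -z); pixel columns grow to the right and rows downward; lengths in m; the calibration is good to about 2 mm. A picture is of the moment at which its call begins. camera_info takes no time and is no camera call.
- manip.job_done(): hands the job in; it is judged then, once.
The state is a dict: "time": time; "joint_pos": joint angles; "joint_velocities": joint speeds; "effort": joint torques, N m; "eef_pos": TCP position; "ee_rot": TCP orientation; "force": force on the tool from outside, world axes, zero at the start; "ft_torque": the same for the moment, N m; "opening": finger opening in m; "grip_force": force on a finger pad.
Only numpy, scipy, OpenCV 4.12 (cv2) and the standard library are available. Lean on these libraries where they do the work, as an engineer would, in place of code of your own. Each camera call takes 0.05 s, during which the arm holds its last target. There are 200 camera calls.

### The job

Pick up the tilting coffee brewer by its black grip post and, just above where it stood, bring its leaning pot upright and keep it steady there for a few seconds. Then carry it, pot always near upright, to the hot-water tap so that the filter's mouth is centred under the nozzle, hold it there clear of the drip tray for at least eight seconds with the pot upright and still, and finish while still holding it so. Never touch the pot or its filter, keep the brewer off the tap, and leave the other things on the counter alone.

Things in the scene. Friction and masses are not known exactly. Their poses are not given: they have to be found in the camera images.
- cradle: Brewer's wooden base, 0.62 kg without pot: board 310 x 120 x 14 mm with black grip post, steel ballast block (16 mm high, x = -88) and two cheeks (at x = 80 and 180, 114 mm high) that carry the pot's pins. Origin: underside of the board, right below the grip post; x along the board from post to pot, y left, z up. The board reaches from x = -120 to +190 mm and starts flat on the counter.
- grip (a point): Where to put the TCP on the grip post: 95 mm straight above the cradle's origin, axes as the cradle's. The post (orange top band) is 36 mm along x, 30 mm along y, its top 126 mm above the board's underside. Grip it from above across the 30 mm, fingers closing along y, firmly (about 100 N). The ballast balances the pot's weight about the post.
- pot: Steel pot with drip filter fixed on top, one rigid piece pivoted on the cradle. Origin: on the pivot axis, at (130, 0, 100) mm in the cradle's frame; z up the pot's axis, x the pivot axis (= cradle's x). Pot 74 mm wide, 70 mm below to 50 mm above the pivot; brim 90 mm wide; filter cup 70 mm wide. Nominal mass 0.30 kg, centre of mass 38 mm above the pivot, inertia about the pivot 0.0018 kg m2.
- pivot (a point): On the pivot axis; axes as the cradle's. The pot turns 0.25 rad either way (stops) and starts on the + stop, leaning to -y. Between them: spring 0.088 N m/rad (zero in line), damper 0.010 N m s/rad, dry friction 0.0015 N m (on a level base it rests within 0.04 rad of upright). Else the spring is too weak and the pot falls (time constant 0.4 to 0.65 s); roll the base about x against the lean.
- pot_mouth (a point): Centre of the open top of the filter, 139 mm above the pivot on the pot's axis (239 mm above the cradle's underside when upright); z along the pot's axis.
- tap: The fixed hot-water tap. Origin: on the counter, right below the nozzle; x points away from the nozzle to the tap's column (32 mm thick, 185 mm behind the nozzle, a gooseneck on top reaching 430 mm high). A steel drip tray 130 x 150 mm, 12 mm high, lies under the nozzle.
- nozzle (a point): Centre of the lower end of the tap's brass nozzle (28 mm wide), 350 mm above the counter, pointing down.
- mug: White mug, 80 mm wide, 90 mm high, a bystander. Origin: centre of its underside.
- syrup: Yellow bottle, 60 mm wide, 170 mm high, a bystander. Origin: centre of its underside.
- spices: Terracotta jar with a wooden lid, 80 mm wide, 85 mm high, a bystander. Origin: centre of its underside.

How it is judged:
By the outcome, as a careful person would: the job done as asked, in the order asked, and still so for the second after the job is handed in, while the arm keeps its last pose, push and grip.
It also fails if it takes over 72 s, if anything falls off the work surface, if the arm or the gripper's body presses on something with over 40 N, if the wrist force passes 120 N, or if a joint passes its speed limit or range.

## Working session

There is one attempt and no reset: what is moved stays moved. The work goes in short steps, Python scripts to look and compute and a tool call to move; the robot and the scene stay as the last step left them, time stands still between calls to the robot, and variables do not carry over. Pictures are saved under pics/ and viewed, at most 10 in all, crops included, and the job is handed in when it is done.

Besides the shell and the picture viewer there is one more tool, called by a JSON object that holds its "method" and its "body", one argument or row to a line. servo_tool: Moves the arm, as the interface text tells. Shift numbers are shares of 150 mm and turn numbers shares of pi rad, none past 1 either way. Its arguments: {"type":"object","properties":{"commands":{"type":"array","items":{"type":"object","properties":{"tx":{"type":"number"},"ty":{"type":"number"},"tz":{"type":"number"},"spin":{"type":"number"},"gripper":{"type":"number"}}}},"newtons":{"type":"number"}},"required":["commands"]}

```bash
mkdir -p pics; ls; python3 - <<'E'
from plant import manip
import cv2
for n in("side","top"):
    cv2.imwrite(f"pics/{n}0.png",manip.camera(n)[:,:,::-1]); print(n,manip.camera_info(n))
print(manip.state())
E
```

```text
pics
side {'fx': 551.2544691587806, 'fy': 551.2544691587806, 'cx': 317.4855519070312, 'cy': 250.66159624979815, 'k1': -0.08480671304687422, 'extrinsics': array([[ 0.99975591,  0.01036442, -0.01951168,  0.48716785],
       [-0.0215404 ,  0.65364347, -0.75649602, -1.40686548],
       [ 0.00491304,  0.75673165,  0.65370718,  1.40967106],
       [ 0.        ,  0.        ,  0.        ,  1.        ]])}
top {'fx': 546.617505796594, 'fy': 546.617505796594, 'cx': 319.98542219021493, 'cy': 240.63392705934345, 'k1': 0.008423809307337438, 'extrinsics': array([[ 2.27745667e-02,  9.86811524e-01, -1.60263333e-01,
         2.24480622e-01],
       [-9.99740576e-01,  2.24292342e-02, -3.96367448e-03,
        -1.11935921e-02],
       [-3.16815827e-04,  1.60312028e-01,  9.87066337e-01,
         1.87040492e+00],
       [ 0.00000000e+00,  0.00000000e+00,  0.00000000e+00,
         1.00000000e+00]])}
{'time': 0.1, 'joint_pos': array([-1.31297852e+00,  2.76530561e-01,  1.50601105e+00,  8.43940157e-06,
        1.36073564e+00, -1.20988999e-01]), 'joint_velocities': array([ 4.82010326e-05, -1.68732582e-03, -2.13179265e-03,  2.66477354e-04,
        6.71012844e-04,  1.62946199e-04]), 'effort': array([ 1.50686123e-03, -4.17697978e+01, -2.46406496e+01, -9.85051042e-05,
        5.86952592e-03,  4.96497648e-06]), 'eef_pos': array([ 0.21252892, -0.53379271,  0.24922509]), 'ee_rot': array([-3.08376008e+00, -5.91157818e-01,  1.67871513e-04]), 'force': array([-0.5102945 ,  0.39477955, -0.50395944]), 'ft_torque': array([-0.04873426, -0.00352385,  0.00071922]), 'grip_force': 0.0, 'opening': 0.08543391810341866}
```

View pics/side0.png

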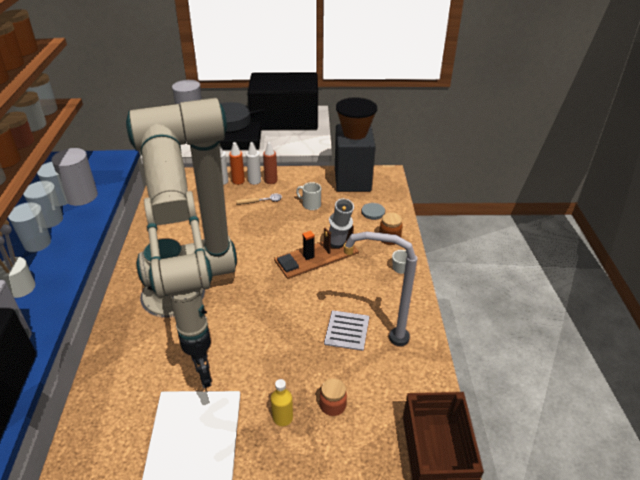

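View pics/top0.png

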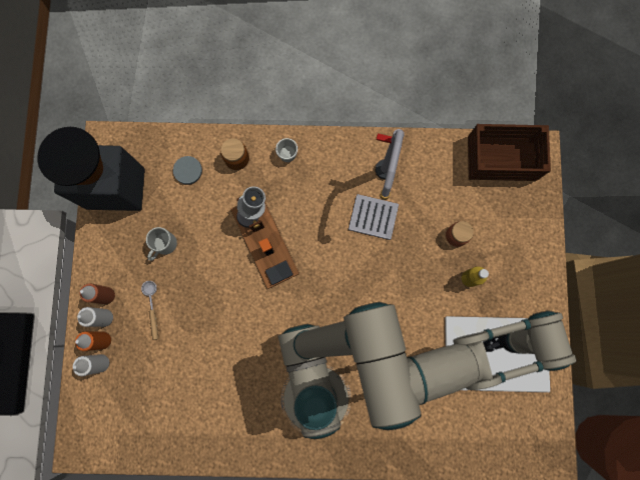

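Side view: the brewer lies at about (318,250), with its grip post at (308,245) and pot at (343,225). The tap column base is at (400,337), the nozzle at about (350,245) and the tray at (348,330). In the top view the post is at (266,246), the pot at (253,205), the tray at (374,217) and the column base at (383,170). The bystanders stand well away.

```bash
cat > h.py <<'E'
from plant import manip
import numpy as np, cv2
def CI(n):
    c=manip.camera_info(n); K=np.array([[c['fx'],0,c['cx']],[0,c['fy'],c['cy']],[0,0,1.]])
    return K,np.array([c['k1'],0,0,0.]),np.array(c['extrinsics'])
F=np.diag([1,-1,-1.])
def ray(n,uv):
    K,d,E=CI(n); p=cv2.undistortPoints(np.array([[uv]],float),K,d)[0,0]
    return E[:3,3],E[:3,:3]@F@np.array([p[0],p[1],1])
def at(n,uv,z):
    o,r=ray(n,uv); return o+r*(z-o[2])/r[2]
def proj(n,P):
    K,d,E=CI(n); R=(E[:3,:3]@F).T
    return cv2.projectPoints(np.atleast_2d(P).astype(float),cv2.Rodrigues(R)[0],-R@E[:3,3],K,d)[0][:,0]
def tri(a,b):
    (o1,r1),(o2,r2)=ray('side',a),ray('top',b)
    s=np.linalg.lstsq(np.c_[r1,-r2],o2-o1,rcond=None)[0]; p,q=o1+s[0]*r1,o2+s[1]*r2
    return (p+q)/2,np.linalg.norm(p-q)
def crop(src,x0,y0,w,h,k,name):
    im=cv2.imread(src)[y0:y0+h,x0:x0+w]; im=cv2.resize(im,None,fx=k,fy=k,interpolation=cv2.INTER_CUBIC)
    for i in range(0,w,20): cv2.line(im,(i*k,0),(i*k,6),(0,255,0),1);cv2.putText(im,str(x0+i),(i*k+1,16),0,.33,(0,255,0))
    for i in range(20,h,20): cv2.line(im,(0,i*k),(6,i*k),(0,255,0),1);cv2.putText(im,str(y0+i),(8,i*k+4),0,.33,(0,255,0))
    cv2.imwrite(name,im)
E
python3 -c "
from h import *
crop('pics/side0.png',265,190,155,150,5 if 0 else 4,'pics/side0c.png')
crop('pics/top0.png',225,125,185,140,4,'pics/top0c.png')
crop('pics/top0.png',225,125,185,145,4,'pics/top0c.png')"
```

```text
(no output)
```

View pics/side0c.png

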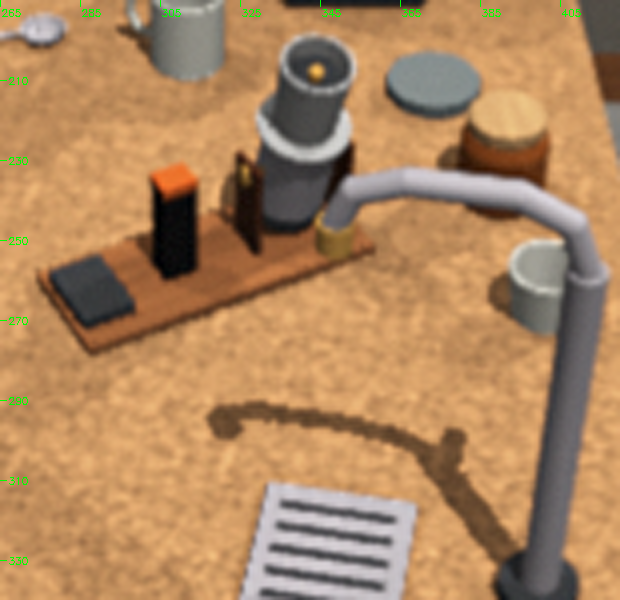

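View pics/top0c.png

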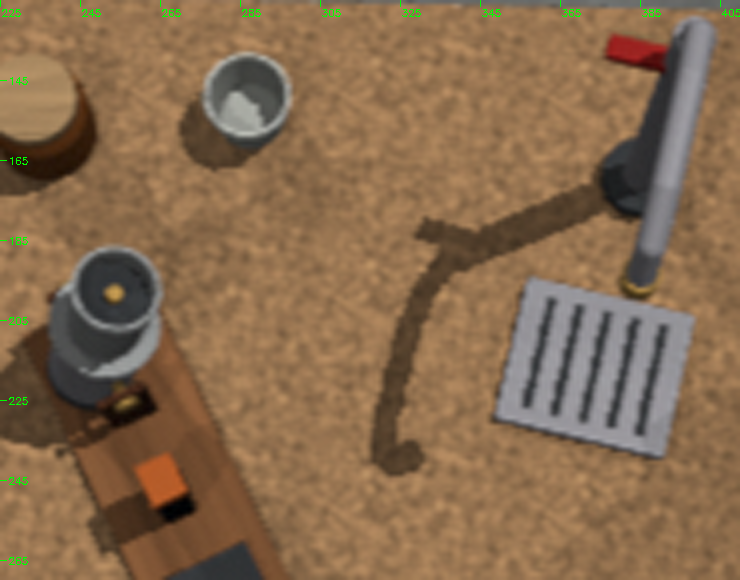

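Side crop: post top (308.5,234.5), board corners (274.5,258), (288,277) and (358.8,251.5), nozzle's lower end about (348.8,251.7). Top crop: post top (265.7,245), tray corners (357,194.2), (398.2,203.7), (390.5,239.5) and (348.5,230), nozzle's lower end (384.3,197.3). The pot leans left in the top view.

```bash
python3 - <<'E'
from h import *
np.set_printoptions(precision=4,suppress=True)
print("post tri",tri((308.5,234.5),(265.7,244.7)), at('side',(308.5,234.5),.126),at('top',(265.7,244.7),.126))
print("nozzle",tri((348.8,251.7),(384.3,197.3)),at('side',(348.8,251.7),.35),at('top',(384.3,197.3),.35))
t=np.array([at('top',p,.012) for p in[(357,194.2),(398.2,203.7),(390.5,239.5),(348.5,230)]])
print("tray",t.mean(0),[np.linalg.norm(t[i]-t[(i+1)%4]) for i in range(4)],'tap x dir',(t[0]+t[1]-t[2]-t[3])/2)
b=[at('side',p,.014) for p in[(274.5,258.5),(287.8,277),(358.8,251.5)]]
print("board",b,[np.linalg.norm(b[1]-b[i]) for i in(0,2)])
d=b[2]-b[1];print("heading",np.degrees(np.arctan2(d[1],d[0])))
d=b[1]-b[0];print("heading2",np.degrees(np.arctan2(d[0],-d[1])))
m=tri((344.2,207.2),(254,196));print("mouth",m)
# column: side base, image dir
crop('pics/top0.png',225,195,90,100,6,'pics/top0d.png')
E
```

```text
post tri (array([0.4925, 0.1711, 0.1248]), np.float64(0.0037504722884239183)) [0.4943 0.1703 0.126 ] [0.4904 0.1708 0.126 ]
nozzle (array([ 0.6062, -0.1857,  0.3476]), np.float64(0.009452334800808445)) [ 0.6106 -0.1867  0.35  ] [ 0.6008 -0.1857  0.35  ]
tray [ 0.6144 -0.1875  0.012 ] [np.float64(0.14704572148467968), np.float64(0.12969522200002415), np.float64(0.1481784590357049), np.float64(0.1307186476113331)] tap x dir [ 0.1273 -0.0272  0.    ]
board [array([0.3641, 0.1652, 0.014 ]), array([0.4167, 0.0622, 0.014 ]), array([0.6886, 0.2008, 0.014 ])] [np.float64(0.11569190047392537), np.float64(0.30519135446173806)]
heading 27.012197546438145
heading2 27.0550621714536
mouth (array([0.6254, 0.2022, 0.2262]), np.float64(0.002064786999074773))
```

View pics/top0d.png

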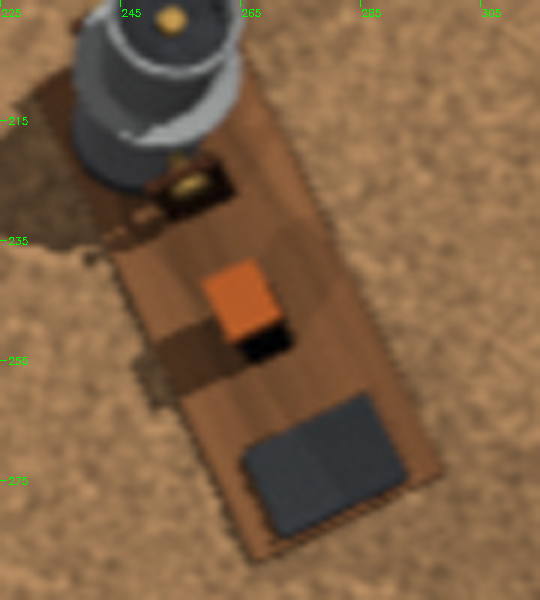

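Top crop: board rear corners at (268,288.8) and (298.8,273.3); orange post top centred at (265.3,244.9).

```bash
python3 - <<'E'
from h import *
from scipy.optimize import least_squares
np.set_printoptions(precision=4,suppress=True)
obs=[('top',(268,288.8),(-.12,.06,.010)),('top',(298.8,273.3),(-.12,-.06,.010)),('top',(265.3,244.9),(0,0,.126)),
('side',(274.5,258.5),(-.12,.06,.014)),('side',(287.8,277.2),(-.12,-.06,.011)),('side',(358.8,251.5),(.19,-.06,.01)),('side',(308.5,234.7),(0,0,.126))]
def W(q,p):
    c,s=np.cos(q[2]),np.sin(q[2]); return np.array([q[0]+c*p[0]-s*p[1],q[1]+s*p[0]+c*p[1],p[2]])
f=lambda q:np.concatenate([proj(n,W(q,p))[0]-uv for n,uv,p in obs])
r=least_squares(f,[.49,.17,.47]);print(r.x,np.degrees(r.x[2]));print(r.fun.reshape(-1,2))
l=-.25;print('predicted mouth lean .25', W(r.x,(.13,-.139*np.sin(.25),.1+.139*np.cos(.25))))
from scipy.spatial.transform import Rotation as R
s=manip.state();print(R.from_rotvec(s['ee_rot']).as_matrix())
E
```

```text
[0.4929 0.1719 0.4788] 27.433079562543934
[[-0.1818 -0.604 ]
 [ 0.8034 -0.5977]
 [ 0.0791 -0.9612]
 [-1.3533 -0.7981]
 [-0.6968  0.1758]
 [-0.0185 -0.1342]
 [-0.391  -0.4651]]
predicted mouth lean .25 [0.6241 0.2013 0.2347]
[[ 0.9291  0.3698 -0.0004]
 [ 0.3698 -0.9291  0.0016]
 [ 0.0002 -0.0017 -1.    ]]
```

{"method": "servo_tool", "body": {
  "commands": [
    {"ty":0.1,"gripper":1},
    {"ty":0.2,"spin":0.01},
    {"ty":0.3,"spin":0.02},
    {"ty":0.4,"spin":0.0317},
    {"ty":0.5,"spin":0.0317},
    {"ty":0.6,"spin":0.0317},
    {"ty":0.7,"spin":0.0317},
    {"ty":0.8,"spin":0.0317},
    {"ty":0.9,"spin":0.0317},
    {"ty":1,"spin":0.0317}
  ],
  "newtons": 100
}}

```text
schema error: expected keys tx, ty, tz, spin, gripper
```

{"method": "servo_tool", "body": {
  "commands": [
    {"ty":0.1,"tx":0.02},
    {"ty":0.2,"tx":0.04},
    {"ty":0.3,"tx":0.06},
    {"ty":0.4,"tx":0.08},
    {"ty":0.5,"tx":0.1},
    {"ty":0.6,"tx":0.12},
    {"ty":0.7,"tx":0.14},
    {"ty":0.8,"tx":0.16},
    {"ty":0.9,"tx":0.18},
    {"ty":1,"tx":0.2}
  ]
}}

```text
schema error: expected keys tx, ty, tz, spin, gripper
```

{"method": "servo_tool", "body": {
  "commands": [
    {"ty":0.1,"tx":0.05},
    {"ty":0.2,"tx":0.1},
    {"ty":0.3,"tx":0.15},
    {"ty":0.4,"tx":0.2},
    {"ty":0.5,"tx":0.25},
    {"ty":0.6,"tx":0.3},
    {"ty":0.7,"tx":0.35},
    {"ty":0.8,"tx":0.4},
    {"ty":0.9,"tx":0.45},
    {"ty":1,"tx":0.5}
  ]
}}

```text
schema error: expected keys tx, ty, tz, spin, gripper
```

{"method": "servo_tool", "body": {
  "commands": [
    {"ty":0.1,"tx":0.06},
    {"ty":0.2,"tx":0.12},
    {"ty":0.3,"tx":0.18},
    {"ty":0.4,"tx":0.24},
    {"ty":0.5,"tx":0.3},
    {"ty":0.6,"tx":0.36},
    {"ty":0.7,"tx":0.42},
    {"ty":0.8,"tx":0.48},
    {"ty":0.9,"tx":0.54},
    {"ty":1,"tx":0.6}
  ]
}}

```text
schema error: expected keys tx, ty, tz, spin, gripper
```

{"method": "servo_tool", "body": {
  "commands": [
    {"ty":0.09,"tx":0.07},
    {"ty":0.18,"tx":0.14},
    {"ty":0.27,"tx":0.21},
    {"ty":0.36,"tx":0.28},
    {"ty":0.45,"tx":0.35},
    {"ty":0.54,"tx":0.42},
    {"ty":0.63,"tx":0.49},
    {"ty":0.7,"tx":0.56},
    {"ty":0.7,"tx":0.57},
    {"ty":0.7,"tx":0.57}
  ]
}}

```text
schema error: expected keys tx, ty, tz, spin, gripper
```

All keys are needed in every row.

{"method": "servo_tool", "body": {
  "commands": [
    {"tx":0,"ty":0.1,"tz":0,"spin":0,"gripper":1},
    {"tx":0,"ty":0.2,"tz":0,"spin":0.01,"gripper":1},
    {"tx":0,"ty":0.3,"tz":0,"spin":0.02,"gripper":1},
    {"tx":0,"ty":0.4,"tz":0,"spin":0.0317,"gripper":1},
    {"tx":0,"ty":0.5,"tz":0,"spin":0.0317,"gripper":1},
    {"tx":0,"ty":0.6,"tz":0,"spin":0.0317,"gripper":1},
    {"tx":0,"ty":0.7,"tz":0,"spin":0.0317,"gripper":1},
    {"tx":0,"ty":0.8,"tz":0,"spin":0.0317,"gripper":1},
    {"tx":0,"ty":0.9,"tz":0,"spin":0.0317,"gripper":1},
    {"tx":0,"ty":1,"tz":0,"spin":0.0317,"gripper":1}
  ],
  "newtons": 100
}}

```text
time: 0.93
eef_pos: [0.2125, -0.383, 0.2498]
ee_rot: [-3.052, -0.744, -0.0]
force: [0.8, -0.3, -0.3]
opening: 0.0855
grip_force: 0.0
```

{"method": "servo_tool", "body": {
  "commands": [
    {"tx":0.02,"ty":0.1,"tz":0,"spin":0,"gripper":1},
    {"tx":0.04,"ty":0.2,"tz":0,"spin":0,"gripper":1},
    {"tx":0.06,"ty":0.3,"tz":0,"spin":0,"gripper":1},
    {"tx":0.08,"ty":0.4,"tz":0,"spin":0,"gripper":1},
    {"tx":0.1,"ty":0.5,"tz":0,"spin":0,"gripper":1},
    {"tx":0.12,"ty":0.6,"tz":0,"spin":0,"gripper":1},
    {"tx":0.14,"ty":0.7,"tz":0,"spin":0,"gripper":1},
    {"tx":0.16,"ty":0.8,"tz":0,"spin":0,"gripper":1},
    {"tx":0.18,"ty":0.9,"tz":0,"spin":0,"gripper":1},
    {"tx":0.2,"ty":1,"tz":0,"spin":0,"gripper":1}
  ]
}}

```text
time: 1.77
eef_pos: [0.2428, -0.2328, 0.2501]
ee_rot: [3.052, 0.745, 0.0]
force: [-0.5, 0.2, 0.4]
opening: 0.0853
grip_force: 0.0
```

{"method": "servo_tool", "body": {
  "commands": [
    {"tx":0.05,"ty":0.1,"tz":0,"spin":0,"gripper":1},
    {"tx":0.1,"ty":0.2,"tz":0,"spin":0,"gripper":1},
    {"tx":0.15,"ty":0.3,"tz":0,"spin":0,"gripper":1},
    {"tx":0.2,"ty":0.4,"tz":0,"spin":0,"gripper":1},
    {"tx":0.25,"ty":0.5,"tz":0,"spin":0,"gripper":1},
    {"tx":0.3,"ty":0.6,"tz":0,"spin":0,"gripper":1},
    {"tx":0.35,"ty":0.7,"tz":0,"spin":0,"gripper":1},
    {"tx":0.4,"ty":0.8,"tz":0,"spin":0,"gripper":1},
    {"tx":0.45,"ty":0.9,"tz":0,"spin":0,"gripper":1},
    {"tx":0.5,"ty":1,"tz":0,"spin":0,"gripper":1}
  ]
}}

```text
time: 2.6
eef_pos: [0.3176, -0.0827, 0.2501]
ee_rot: [3.052, 0.745, 0.001]
force: [0.7, 0.3, -0.4]
opening: 0.0854
grip_force: 0.0
```

{"method": "servo_tool", "body": {
  "commands": [
    {"tx":0.06,"ty":0.1,"tz":0,"spin":0,"gripper":1},
    {"tx":0.12,"ty":0.2,"tz":0,"spin":0,"gripper":1},
    {"tx":0.18,"ty":0.3,"tz":0,"spin":0,"gripper":1},
    {"tx":0.24,"ty":0.4,"tz":0,"spin":0,"gripper":1},
    {"tx":0.3,"ty":0.5,"tz":0,"spin":0,"gripper":1},
    {"tx":0.36,"ty":0.6,"tz":0,"spin":0,"gripper":1},
    {"tx":0.42,"ty":0.7,"tz":0,"spin":0,"gripper":1},
    {"tx":0.48,"ty":0.8,"tz":0,"spin":0,"gripper":1},
    {"tx":0.54,"ty":0.9,"tz":0,"spin":0,"gripper":1},
    {"tx":0.6,"ty":1,"tz":0,"spin":0,"gripper":1}
  ]
}}

```text
time: 3.43
eef_pos: [0.4074, 0.0673, 0.2501]
ee_rot: [3.052, 0.745, 0.0]
force: [0.4, 0.1, 0.1]
opening: 0.0855
grip_force: 0.0
```

{"method": "servo_tool", "body": {
  "commands": [
    {"tx":0.07,"ty":0.09,"tz":0,"spin":0,"gripper":1},
    {"tx":0.14,"ty":0.18,"tz":0,"spin":0,"gripper":1},
    {"tx":0.21,"ty":0.27,"tz":0,"spin":0,"gripper":1},
    {"tx":0.28,"ty":0.36,"tz":0,"spin":0,"gripper":1},
    {"tx":0.35,"ty":0.45,"tz":0,"spin":0,"gripper":1},
    {"tx":0.42,"ty":0.54,"tz":0,"spin":0,"gripper":1},
    {"tx":0.49,"ty":0.63,"tz":0,"spin":0,"gripper":1},
    {"tx":0.55,"ty":0.7,"tz":0,"spin":0,"gripper":1},
    {"tx":0.57,"ty":0.705,"tz":0,"spin":0,"gripper":1},
    {"tx":0.57,"ty":0.705,"tz":0,"spin":0,"gripper":1}
  ]
}}

```text
time: 4.27
eef_pos: [0.4933, 0.172, 0.2498]
ee_rot: [3.051, 0.746, -0.001]
force: [0.2, 0.1, -0.5]
opening: 0.0852
grip_force: 0.0
```

{"method": "servo_tool", "body": {
  "commands": [
    {"tx":0,"ty":0,"tz":-0.1,"spin":0,"gripper":1},
    {"tx":0,"ty":0,"tz":-0.2,"spin":0,"gripper":1},
    {"tx":0,"ty":0,"tz":-0.3,"spin":0,"gripper":1},
    {"tx":0,"ty":0,"tz":-0.42,"spin":0,"gripper":1},
    {"tx":0,"ty":0,"tz":-0.54,"spin":0,"gripper":1},
    {"tx":0,"ty":0,"tz":-0.66,"spin":0,"gripper":1},
    {"tx":0,"ty":0,"tz":-0.78,"spin":0,"gripper":1},
    {"tx":0,"ty":0,"tz":-0.88,"spin":0,"gripper":1},
    {"tx":0,"ty":0,"tz":-0.96,"spin":0,"gripper":1},
    {"tx":0,"ty":0,"tz":-1,"spin":0,"gripper":1}
  ]
}}

```text
time: 5.1
eef_pos: [0.4914, 0.1705, 0.0987]
ee_rot: [3.052, 0.743, -0.006]
force: [0.3, 0.4, -0.2]
opening: 0.0854
grip_force: 0.0
```

{"method": "servo_tool", "body": {
  "commands": [
    {"tx":0,"ty":0,"tz":-0.03,"spin":0,"gripper":1},
    {"tx":0,"ty":0,"tz":-0.03,"spin":0,"gripper":0.6},
    {"tx":0,"ty":0,"tz":-0.03,"spin":0,"gripper":0.45},
    {"tx":0,"ty":0,"tz":-0.03,"spin":0,"gripper":0.4},
    {"tx":0,"ty":0,"tz":-0.03,"spin":0,"gripper":0.3},
    {"tx":0,"ty":0,"tz":-0.03,"spin":0,"gripper":0},
    {"tx":0,"ty":0,"tz":-0.03,"spin":0,"gripper":0},
    {"tx":0,"ty":0,"tz":-0.03,"spin":0,"gripper":0},
    {"tx":0,"ty":0,"tz":-0.03,"spin":0,"gripper":0},
    {"tx":0,"ty":0,"tz":-0.03,"spin":0,"gripper":0}
  ],
  "newtons": 100
}}

```text
time: 5.93
eef_pos: [0.4928, 0.173, 0.0965]
ee_rot: [-3.05, -0.741, -0.001]
force: [-2.5, 4.6, 3.9]
opening: 0.0287
grip_force: 98.1
```

{"method": "servo_tool", "body": {
  "commands": [
    {"tx":0,"ty":0,"tz":0.01,"spin":0,"gripper":0},
    {"tx":0,"ty":0,"tz":0.03,"spin":0,"gripper":0},
    {"tx":0,"ty":0,"tz":0.06,"spin":0,"gripper":0},
    {"tx":0,"ty":0,"tz":0.1,"spin":0,"gripper":0},
    {"tx":0,"ty":0,"tz":0.15,"spin":0,"gripper":0},
    {"tx":0,"ty":0,"tz":0.19,"spin":0,"gripper":0},
    {"tx":0,"ty":0,"tz":0.22,"spin":0,"gripper":0},
    {"tx":0,"ty":0,"tz":0.24,"spin":0,"gripper":0},
    {"tx":0,"ty":0,"tz":0.25,"spin":0,"gripper":0},
    {"tx":0,"ty":0,"tz":0.25,"spin":0,"gripper":0}
  ]
}}

```text
time: 6.77
eef_pos: [0.4933, 0.1715, 0.1335]
ee_rot: [3.052, 0.744, 0.001]
force: [0.7, -0.1, -9.4]
opening: 0.0287
grip_force: 99.2
```

```bash
cat >> h.py <<'E'
def snap(tag):
    for n in("side","top"): cv2.imwrite(f"pics/{n}_{tag}.png",manip.camera(n)[:,:,::-1])
E
python3 - <<'E'
from h import *
np.set_printoptions(precision=4,suppress=True)
print(tri((344.0,208.0),(253.7,198)))
snap('lift')
s=manip.state();print({k:s[k] for k in('time','eef_pos','ee_rot','force','ft_torque')})
crop('pics/side_lift.png',270,160,110,120,3,'pics/a.png');crop('pics/top_lift.png',215,170,110,120,3,'pics/b.png')
cv2.imwrite('pics/lift.png',np.hstack([cv2.imread('pics/a.png'),cv2.imread('pics/b.png')]))
E
```

```text
(array([0.6227, 0.2038, 0.2206]), np.float64(0.0025437636777692627))
{'time': 6.8667, 'eef_pos': array([0.4929, 0.1714, 0.1329]), 'ee_rot': array([ 3.0521,  0.7443, -0.0007]), 'force': array([-0.1746,  0.702 , -9.0445]), 'ft_torque': array([-0.0583,  0.1558,  0.0177])}
```

View pics/lift.png

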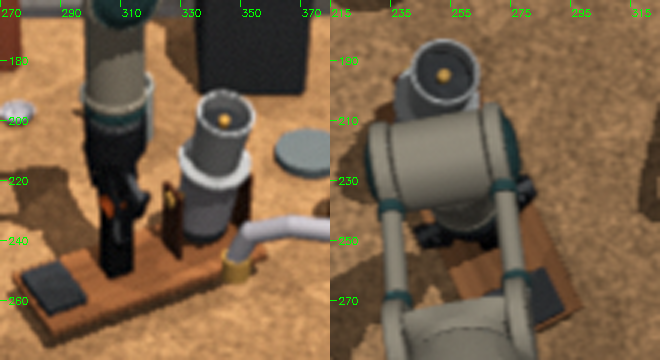

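The brewer is lifted, with the gold dot on the pot's axis at side (344.7,199.5) and top (253,194.5). Next I'll simulate the kick: the base speeds up toward +y and stops short, because tilting isn't available in this interface.

```bash
cat > sim.py <<'E'
import numpy as np
def sim(rows,th=.25,tau=.03,I=.0018,c=.01,k=.088,mgh=.1118,fr=.0015,T=2.5,w=0.,out=0):
    # rows: base y positions (m, cradle y) at ends of 1/12 s rows; start 0
    dt=1/2400; ts=np.arange(0,T,dt); xp=np.r_[0,rows]; tp=np.arange(len(xp))/12
    x=np.interp(ts,tp,xp); v=np.gradient(x,dt); y=np.zeros((2,len(ts))); v1=v2=0; mh=mgh/9.81; tr=[]
    for i in range(len(ts)):
        a1=(v[i]-v1)/tau; v1+=a1*dt; a=(v1-v2)/tau; v2+=a*dt
        q=mgh*np.sin(th)-k*th-c*w+mh*a*np.cos(th)
        if abs(w)<2e-3 and abs(q)<fr: w=0
        else:
            w0=w; w+=(q-fr*np.sign(w if abs(w)>2e-3 else q))/I*dt
            if w0*w<0 : w=0
        th+=w*dt
        if abs(th)>.25: th=np.sign(th)*.25; w=0
        tr.append(th)
    return np.array(tr) if out else (th,tr[int(len(rows)/12*2400)],min(tr))
if __name__=="__main__":
    prof=np.array([-.3,-.7,-1,-1,-.6,.0,.75,1.85,2.85])  # shape
    def rows(v):  # v in m/s: ends with one row at v then stop
        d=v/12; return np.cumsum(np.array([-.35,-.6,-.6,-.35,0.3,.7,1,1,0,0]))*d
    print(rows(.3)*1e3)
    for tau in(.01,.03):
      for kw in({},dict(mgh=.106),dict(mgh=.1175,I=.0019),dict(c=.012),dict(c=.008),dict(fr=.001)):
        print(tau,kw,[(v,)+tuple(round(x,3) for x in sim(rows(v),tau=tau,**kw)) for v in(.26,.3,.34,.38,.42,.46)])
E
python3 sim.py
```

```text
[ -8.75 -23.75 -38.75 -47.5  -40.   -22.5    2.5   27.5   27.5   27.5 ]
0.01 {} [(0.26, np.float64(0.25), np.float64(0.125), np.float64(0.106)), (0.3, np.float64(0.069), np.float64(0.099), np.float64(0.064)), (0.34, np.float64(0.015), np.float64(0.073), np.float64(0.015)), (0.38, np.float64(-0.048), np.float64(0.047), np.float64(-0.048)), (0.42, np.float64(-0.25), np.float64(0.021), np.float64(-0.25)), (0.46, np.float64(-0.25), np.float64(-0.005), np.float64(-0.25))]
0.01 {'mgh': 0.106} [(0.26, np.float64(0.217), np.float64(0.127), np.float64(0.103)), (0.3, np.float64(0.063), np.float64(0.102), np.float64(0.063)), (0.34, np.float64(0.019), np.float64(0.078), np.float64(0.019)), (0.38, np.float64(-0.033), np.float64(0.054), np.float64(-0.033)), (0.42, np.float64(-0.179), np.float64(0.029), np.float64(-0.179)), (0.46, np.float64(-0.25), np.float64(0.005), np.float64(-0.25))]
0.01 {'mgh': 0.1175, 'I': 0.0019} [(0.26, np.float64(0.25), np.float64(0.128), np.float64(0.111)), (0.3, np.float64(0.25), np.float64(0.101), np.float64(0.069)), (0.34, np.float64(0.017), np.float64(0.075), np.floa
[... 3183 characters left out ...]
oat64(0.137), np.float64(0.068)), (0.34, np.float64(0.007), np.float64(0.115), np.float64(0.007)), (0.38, np.float64(-0.25), np.float64(0.094), np.float64(-0.25)), (0.42, np.float64(-0.25), np.float64(0.073), np.float64(-0.25)), (0.46, np.float64(-0.25), np.float64(0.052), np.float64(-0.25))]
0.03 {'fr': 0.001} [(0.26, np.float64(0.25), np.float64(0.16), np.float64(0.126)), (0.3, np.float64(0.25), np.float64(0.14), np.float64(0.085)), (0.34, np.float64(0.036), np.float64(0.121), np.float64(0.036)), (0.38, np.float64(-0.026), np.float64(0.101), np.float64(-0.026)), (0.42, np.float64(-0.25), np.float64(0.081), np.float64(-0.25)), (0.46, np.float64(-0.25), np.float64(0.061), np.float64(-0.25))]
```

```bash
cat >> h.py <<'E'
PSI=np.radians(27.43); D=.1245
def dotw(th,e,psi,d):
    c,s=np.cos(psi),np.sin(psi); y=-d*np.sin(th)
    return np.array([e[0]+c*.13-s*y,e[1]+s*.13+c*y,e[2]-.0955+.1+d*np.cos(th)])
def dot(im,n,e,psi,d=D):
    P=proj(n,np.array([dotw(t,e,psi,d) for t in(-.3,0,.3)])); x0,y0=np.floor(P.min(0)-4).astype(int); x1,y1=np.ceil(P.max(0)+5).astype(int)
    w=im[y0:y1,x0:x1].astype(float); sc=np.clip(w[...,0]-w[...,2]-25,0,None)
    nl,lab,st,_=cv2.connectedComponentsWithStats((sc>0).astype(np.uint8)); best=None
    for i in range(1,nl):
        x,y,ww,hh,a=st[i]
        if a<5 or ww>9 or hh>9 : continue
        ring=cv2.dilate((lab==i).astype(np.uint8),np.ones((5,5)))-(lab==i); rb=w[ring>0]
        sat=np.median(rb[:,0]-rb[:,2])
        if sat>25: continue
        m=sc*(lab==i); yy,xx=np.mgrid[y0:y1,x0:x1]; v=(m.sum(),(m*xx).sum()/m.sum(),(m*yy).sum()/m.sum())
        if best is None or v[0]>best[0]: best=v
    return None if best is None else np.array(best[1:])
B={'side':np.zeros(2),'top':np.zeros(2)}
def ang(uv,n,e,psi,d=D):
    t=np.linspace(-.32,.32,641); P=proj(n,np.array([dotw(x,e,psi,d) for x in t]))+B[n]
    r=np.linalg.norm(P-uv,axis=1); return t[r.argmin()],r.min()
E
python3 - <<'E'
from h import *
e=np.array([.4929,.1714,.1329])
for n in('side','top'):
    im=cv2.imread(f'pics/{n}_lift.png')[:,:,::-1]; uv=dot(im,n,e,PSI); print(n,uv)
    if uv is not None:
        for d in(.115,.12,.1245,.13): print(d,proj(n,dotw(.25,e,PSI,d))[0]-uv,ang(uv,n,e,PSI,d))
E
```

```text
side [344.34250222 199.6823425 ]
0.115 [-0.80134711  1.72711796] (np.float64(0.21600000000000003), np.float64(1.653007328497906))
0.12 [-0.57770498  0.80651942] (np.float64(0.23900000000000005), np.float64(0.9359297409808007))
0.1245 [-0.37567743 -0.02513026] (np.float64(0.25799999999999995), np.float64(0.2945558346816764))
0.13 [-0.12778514 -1.04561566] (np.float64(0.27999999999999997), np.float64(0.4848857167608317))
top [252.50212766 194.65531915]
0.115 [-0.68691565  1.13015378] (np.float64(0.27799999999999997), np.float64(0.8065663220050876))
0.12 [-0.51452782  0.570524  ] (np.float64(0.26799999999999996), np.float64(0.34579929584816005))
0.1245 [-0.35854401  0.06414286] (np.float64(0.25899999999999995), np.float64(0.07035440158563856))
0.13 [-0.16681402 -0.5582894 ] (np.float64(0.24900000000000005), np.float64(0.5807487516796341))
```

{"method": "servo_tool", "body": {
  "commands": [
    {"tx":0,"ty":0,"tz":0,"spin":0,"gripper":0},
    {"tx":0.031,"ty":-0.06,"tz":0,"spin":0,"gripper":0},
    {"tx":0.085,"ty":-0.164,"tz":0,"spin":0,"gripper":0},
    {"tx":0.138,"ty":-0.267,"tz":0,"spin":0,"gripper":0},
    {"tx":0.17,"ty":-0.328,"tz":0,"spin":0,"gripper":0},
    {"tx":0.143,"ty":-0.276,"tz":0,"spin":0,"gripper":0},
    {"tx":0.08,"ty":-0.155,"tz":0,"spin":0,"gripper":0},
    {"tx":-0.009,"ty":0.017,"tz":0,"spin":0,"gripper":0},
    {"tx":-0.098,"ty":0.19,"tz":0,"spin":0,"gripper":0},
    {"tx":-0.098,"ty":0.19,"tz":0,"spin":0,"gripper":0}
  ]
}}

```text
time: 7.7
eef_pos: [0.4747, 0.204, 0.1326]
ee_rot: [-3.047, -0.745, 0.006]
force: [-0.8, -0.7, -10.5]
opening: 0.029
grip_force: 102.8
```

```bash
cat >> h.py <<'E'
B={'side':np.array([.37,.03]),'top':np.array([.36,-.06])}
from scipy.spatial.transform import Rotation as Ro
def look(names,tag=None):
    for j,n in enumerate(names):
        s=manip.state(); M=Ro.from_rotvec(s['ee_rot']).as_matrix(); psi=np.arctan2(M[1,0],M[0,0])
        im=manip.camera(n); uv=dot(im,n,s['eef_pos'],psi)
        if tag: cv2.imwrite(f'pics/{n}_{tag}{j}.png',im[:,:,::-1])
        print(round(s['time'],3),n,None if uv is None else np.round(ang(uv,n,s['eef_pos'],psi),3),s['eef_pos'].round(4),round(np.degrees(psi),2),np.abs(s['joint_velocities']).max().round(3))
E
python3 -c "
from h import *
look(['side']*5+['top'],'k1')"
```

```text
7.7 side [0.144 0.042] [0.4747 0.204  0.1326] 27.47 0.12
7.75 side [0.072 0.096] [0.4763 0.2019 0.1327] 27.57 0.063
7.8 side [0.022 0.135] [0.4776 0.2007 0.1329] 27.55 0.03
7.85 side [-0.009  0.016] [0.4784 0.2001 0.133 ] 27.48 0.02
7.9 side [-0.029  0.074] [0.4788 0.1997 0.133 ] 27.43 0.013
7.95 top [-0.041  0.201] [0.4789 0.1995 0.1331] 27.39 0.01
```

```bash
python3 -c "
from h import *
look(['side','top','side','top','side'])"
```

```text
8.0 side [-0.051  0.091] [0.479  0.1994 0.133 ] 27.36 0.005
8.05 top [-0.053  0.114] [0.479  0.1993 0.133 ] 27.35 0.002
8.1 side [-0.056  0.112] [0.4789 0.1993 0.133 ] 27.34 0.002
8.15 top [-0.059  0.099] [0.4788 0.1994 0.133 ] 27.35 0.003
8.2 side [-0.062  0.043] [0.4787 0.1995 0.133 ] 27.35 0.003
```

```bash
cat > fit.py <<'E'
from sim import sim
import numpy as np
from scipy.optimize import least_squares
r1=np.array([0,-.0675,-.185,-.3005,-.3695,-.311,-.1745,.0193,.214,.214])*.15
t=np.array([0,.05,.1,.15,.2,.25,.3,.35,.4,.45,.5])+.833
y=np.array([.144,.072,.022,-.009,-.029,-.041,-.051,-.053,-.056,-.059,-.062])
def kw(p): return dict(tau=p[0],c=p[1],fr=p[2],mgh=p[3])
p0=np.array([.03,.01,.0015,.1118])
f=lambda p:np.r_[(np.interp(t,np.arange(0,1.5,1/2400),sim(r1,T=1.5,out=1,**kw(p))[:3600])-y)/.004,(p/p0-1)/[1,.2,.3,.05]]
if __name__=="__main__":
    r=least_squares(f,p0,diff_step=.02);P=r.x;print(P,r.fun[:11]*.004)
    np.save('P.npy',P)
    tr=sim(r1,T=3,out=1,**kw(P));print('future',tr[[2400,3200,3600,4800,7100]])
    for v in(.05,.06,.07,.08,.09,.1,.12):
        vel=v*np.array([1,.9,.8,.7,.6,.5,.4,.3,.2,.1]); rows=np.cumsum(vel)/12
        tr=sim(rows,th=-.064,w=-.05,T=2.5,out=1,**kw(P)); print(v,rows[-1],tr[[400,800,1200,2000,2400,3600,5900]].round(3))
E
python3 fit.py
```

```text
[0.00809236 0.00705314 0.00274829 0.11573599] [-0.01157539  0.00074749  0.00771457  0.00786641  0.00595121  0.00260911
  0.00213196 -0.00271303 -0.00381163 -0.00279581 -0.00016878]
future [-0.00945292 -0.06216878 -0.06216878 -0.06216878 -0.06216878]
0.05 0.02291666666666667 [-0.055 -0.055 -0.056 -0.057 -0.057 -0.057 -0.057]
0.06 0.0275 [-0.05  -0.05  -0.051 -0.053 -0.053 -0.053 -0.053]
0.07 0.03208333333333333 [-0.044 -0.045 -0.046 -0.049 -0.049 -0.049 -0.049]
0.08 0.036666666666666674 [-0.039 -0.04  -0.041 -0.044 -0.045 -0.045 -0.045]
0.09 0.04125 [-0.032 -0.033 -0.034 -0.038 -0.039 -0.039 -0.039]
0.1 0.04583333333333334 [-0.024 -0.025 -0.026 -0.03  -0.031 -0.031 -0.031]
0.12 0.055 [-0.01  -0.01  -0.012 -0.016 -0.017 -0.017 -0.017]
```

{"method": "servo_tool", "body": {
  "commands": [
    {"tx":-0.027,"ty":0.052,"tz":0,"spin":0,"gripper":0},
    {"tx":-0.051,"ty":0.098,"tz":0,"spin":0,"gripper":0},
    {"tx":-0.072,"ty":0.14,"tz":0,"spin":0,"gripper":0},
    {"tx":-0.091,"ty":0.176,"tz":0,"spin":0,"gripper":0},
    {"tx":-0.107,"ty":0.207,"tz":0,"spin":0,"gripper":0},
    {"tx":-0.121,"ty":0.233,"tz":0,"spin":0,"gripper":0},
    {"tx":-0.132,"ty":0.254,"tz":0,"spin":0,"gripper":0},
    {"tx":-0.14,"ty":0.27,"tz":0,"spin":0,"gripper":0},
    {"tx":-0.145,"ty":0.28,"tz":0,"spin":0,"gripper":0},
    {"tx":-0.148,"ty":0.285,"tz":0,"spin":0,"gripper":0}
  ]
}}

```text
time: 9.08
eef_pos: [0.4562, 0.2429, 0.133]
ee_rot: [3.052, 0.745, 0.0]
force: [0.3, -0.1, -9.0]
opening: 0.0289
grip_force: 103.1
```

```bash
python3 -c "
from h import *
look(['side','top','side','top'])"
```

```text
9.083 side [-0.015  0.062] [0.4562 0.2429 0.133 ] 27.42 0.016
9.133 top [0.32  2.681] [0.4562 0.2429 0.133 ] 27.41 0.007
9.183 side [-0.017  0.062] [0.4563 0.2427 0.133 ] 27.42 0.007
9.233 top [0.32  2.651] [0.4564 0.2426 0.133 ] 27.41 0.003
```

```bash
cat > mj.py <<'E'
import numpy as np,sys
# dx dy (m) dpsi(deg) ncalls
dx,dy,dp,n=map(float,sys.argv[1:5]); n=int(n)
s=np.arange(n*10+1)/(n*10); q=10*s**3-15*s**4+6*s**5
for k in range(n):
    print(k,[tuple(np.round((q[k*10+i]-q[k*10])*np.array([dx/.15,dy/.15,dp/180]),4)) for i in range(1,11)])
E
python3 mj.py .0366 -.0713 0 4 | sed 's/np.float64//g'
```

```text
0 [((0.0), (-0.0001), (0.0)), ((0.0003), (-0.0006), (0.0)), ((0.0009), (-0.0018), (0.0)), ((0.0021), (-0.0041), (0.0)), ((0.0039), (-0.0076), (0.0)), ((0.0065), (-0.0126), (0.0)), ((0.0099), (-0.0193), (0.0)), ((0.0141), (-0.0275), (0.0)), ((0.0193), (-0.0375), (0.0)), ((0.0253), (-0.0492), (0.0))]
1 [((0.0069), (-0.0134), (0.0)), ((0.0145), (-0.0283), (0.0)), ((0.023), (-0.0448), (0.0)), ((0.0321), (-0.0626), (0.0)), ((0.0419), (-0.0816), (0.0)), ((0.0522), (-0.1017), (0.0)), ((0.0629), (-0.1226), (0.0)), ((0.074), (-0.1442), (0.0)), ((0.0853), (-0.1662), (0.0)), ((0.0967), (-0.1885), (0.0))]
2 [((0.0114), (-0.0222), (0.0)), ((0.0227), (-0.0443), (0.0)), ((0.0338), (-0.0658), (0.0)), ((0.0445), (-0.0868), (0.0)), ((0.0548), (-0.1069), (0.0)), ((0.0646), (-0.1259), (0.0)), ((0.0738), (-0.1437), (0.0)), ((0.0822), (-0.1601), (0.0)), ((0.0899), (-0.1751), (0.0)), ((0.0967), (-0.1885), (0.0))]
3 [((0.006), (-0.0117), (0.0)), ((0.0111), (-0.0217), (0.0)), ((0.0154), (-0.0299), (0.0)), ((0.0188), (-0.0366), (0.0)), ((0.0213), (-0.0416), (0.0)), ((0.0232), (-0.0451), (0.0)), ((0.0243), (-0.0474), (0.0)), ((0.025), (-0.0487), (0.0)), ((0.0252), (-0.0491), (0.0)), ((0.0253), (-0.0492), (0.0))]
```

{"method": "servo_tool", "body": {
  "commands": [
    {"tx":0,"ty":-0.0001,"tz":0,"spin":0,"gripper":0},
    {"tx":0.0003,"ty":-0.0006,"tz":0,"spin":0,"gripper":0},
    {"tx":0.0009,"ty":-0.0018,"tz":0,"spin":0,"gripper":0},
    {"tx":0.0021,"ty":-0.0041,"tz":0,"spin":0,"gripper":0},
    {"tx":0.0039,"ty":-0.0076,"tz":0,"spin":0,"gripper":0},
    {"tx":0.0065,"ty":-0.0126,"tz":0,"spin":0,"gripper":0},
    {"tx":0.0099,"ty":-0.0193,"tz":0,"spin":0,"gripper":0},
    {"tx":0.0141,"ty":-0.0275,"tz":0,"spin":0,"gripper":0},
    {"tx":0.0193,"ty":-0.0375,"tz":0,"spin":0,"gripper":0},
    {"tx":0.0253,"ty":-0.0492,"tz":0,"spin":0,"gripper":0}
  ]
}}

```text
time: 10.12
eef_pos: [0.4601, 0.2352, 0.133]
ee_rot: [3.052, 0.744, 0.0]
force: [0.6, -0.3, -8.6]
opening: 0.0292
grip_force: 103.1
```

{"method": "servo_tool", "body": {
  "commands": [
    {"tx":0.0069,"ty":-0.0134,"tz":0,"spin":0,"gripper":0},
    {"tx":0.0145,"ty":-0.0283,"tz":0,"spin":0,"gripper":0},
    {"tx":0.023,"ty":-0.0448,"tz":0,"spin":0,"gripper":0},
    {"tx":0.0321,"ty":-0.0626,"tz":0,"spin":0,"gripper":0},
    {"tx":0.0419,"ty":-0.0816,"tz":0,"spin":0,"gripper":0},
    {"tx":0.0522,"ty":-0.1017,"tz":0,"spin":0,"gripper":0},
    {"tx":0.0629,"ty":-0.1226,"tz":0,"spin":0,"gripper":0},
    {"tx":0.074,"ty":-0.1442,"tz":0,"spin":0,"gripper":0},
    {"tx":0.0853,"ty":-0.1662,"tz":0,"spin":0,"gripper":0},
    {"tx":0.0967,"ty":-0.1885,"tz":0,"spin":0,"gripper":0}
  ]
}}

```text
time: 10.95
eef_pos: [0.4747, 0.2067, 0.133]
ee_rot: [3.052, 0.744, -0.0]
force: [-0.7, 0.3, -9.2]
opening: 0.0291
grip_force: 103.1
```

{"method": "servo_tool", "body": {
  "commands": [
    {"tx":0.0114,"ty":-0.0222,"tz":0,"spin":0,"gripper":0},
    {"tx":0.0227,"ty":-0.0443,"tz":0,"spin":0,"gripper":0},
    {"tx":0.0338,"ty":-0.0658,"tz":0,"spin":0,"gripper":0},
    {"tx":0.0445,"ty":-0.0868,"tz":0,"spin":0,"gripper":0},
    {"tx":0.0548,"ty":-0.1069,"tz":0,"spin":0,"gripper":0},
    {"tx":0.0646,"ty":-0.1259,"tz":0,"spin":0,"gripper":0},
    {"tx":0.0738,"ty":-0.1437,"tz":0,"spin":0,"gripper":0},
    {"tx":0.0822,"ty":-0.1601,"tz":0,"spin":0,"gripper":0},
    {"tx":0.0899,"ty":-0.1751,"tz":0,"spin":0,"gripper":0},
    {"tx":0.0967,"ty":-0.1885,"tz":0,"spin":0,"gripper":0}
  ]
}}

```text
time: 11.78
eef_pos: [0.4892, 0.1786, 0.133]
ee_rot: [3.052, 0.744, 0.0]
force: [-0.3, 0.2, -10.0]
opening: 0.0291
grip_force: 103.1
```

{"method": "servo_tool", "body": {
  "commands": [
    {"tx":0.006,"ty":-0.0117,"tz":0,"spin":0,"gripper":0},
    {"tx":0.0111,"ty":-0.0217,"tz":0,"spin":0,"gripper":0},
    {"tx":0.0154,"ty":-0.0299,"tz":0,"spin":0,"gripper":0},
    {"tx":0.0188,"ty":-0.0366,"tz":0,"spin":0,"gripper":0},
    {"tx":0.0213,"ty":-0.0416,"tz":0,"spin":0,"gripper":0},
    {"tx":0.0232,"ty":-0.0451,"tz":0,"spin":0,"gripper":0},
    {"tx":0.0243,"ty":-0.0474,"tz":0,"spin":0,"gripper":0},
    {"tx":0.025,"ty":-0.0487,"tz":0,"spin":0,"gripper":0},
    {"tx":0.0252,"ty":-0.0491,"tz":0,"spin":0,"gripper":0},
    {"tx":0.0253,"ty":-0.0492,"tz":0,"spin":0,"gripper":0}
  ]
}}

```text
time: 12.62
eef_pos: [0.4928, 0.1715, 0.133]
ee_rot: [3.052, 0.744, -0.0]
force: [0.2, -0.1, -8.9]
opening: 0.0288
grip_force: 103.1
```

```bash
python3 -c "
from h import *
look(['side','top','side','top'],'hold')"
```

```text
12.617 side [-0.015  0.043] [0.4928 0.1715 0.133 ] 27.41 0.001
12.667 top [0.32 1.95] [0.4928 0.1715 0.133 ] 27.41 0.002
12.717 side [-0.015  0.064] [0.4928 0.1715 0.1331] 27.42 0.001
12.767 top [0.32  1.936] [0.4928 0.1715 0.133 ] 27.41 0.002
```

{"method": "servo_tool", "body": {
  "commands": [
    {"tx":0,"ty":0,"tz":0,"spin":0,"gripper":0},
    {"tx":0,"ty":0,"tz":0,"spin":0,"gripper":0},
    {"tx":0,"ty":0,"tz":0,"spin":0,"gripper":0},
    {"tx":0,"ty":0,"tz":0,"spin":0,"gripper":0},
    {"tx":0,"ty":0,"tz":0,"spin":0,"gripper":0},
    {"tx":0,"ty":0,"tz":0,"spin":0,"gripper":0},
    {"tx":0,"ty":0,"tz":0,"spin":0,"gripper":0},
    {"tx":0,"ty":0,"tz":0,"spin":0,"gripper":0},
    {"tx":0,"ty":0,"tz":0,"spin":0,"gripper":0},
    {"tx":0,"ty":0,"tz":0,"spin":0,"gripper":0}
  ]
}}

```text
time: 13.65
eef_pos: [0.4928, 0.1714, 0.133]
ee_rot: [3.052, 0.744, -0.0]
force: [-0.8, 0.1, -9.9]
opening: 0.0292
grip_force: 103.1
```

{"method": "servo_tool", "body": {
  "commands": [
    {"tx":0,"ty":0,"tz":0,"spin":0,"gripper":0},
    {"tx":0,"ty":0,"tz":0,"spin":0,"gripper":0},
    {"tx":0,"ty":0,"tz":0,"spin":0,"gripper":0},
    {"tx":0,"ty":0,"tz":0,"spin":0,"gripper":0},
    {"tx":0,"ty":0,"tz":0,"spin":0,"gripper":0},
    {"tx":0,"ty":0,"tz":0,"spin":0,"gripper":0},
    {"tx":0,"ty":0,"tz":0,"spin":0,"gripper":0},
    {"tx":0,"ty":0,"tz":0,"spin":0,"gripper":0},
    {"tx":0,"ty":0,"tz":0,"spin":0,"gripper":0},
    {"tx":0,"ty":0,"tz":0,"spin":0,"gripper":0}
  ]
}}

```text
time: 14.48
eef_pos: [0.4928, 0.1714, 0.133]
ee_rot: [3.052, 0.744, -0.0]
force: [0.0, -0.7, -10.1]
opening: 0.0289
grip_force: 103.1
```

{"method": "servo_tool", "body": {
  "commands": [
    {"tx":0,"ty":0,"tz":0,"spin":0,"gripper":0},
    {"tx":0,"ty":0,"tz":0,"spin":0,"gripper":0},
    {"tx":0,"ty":0,"tz":0,"spin":0,"gripper":0},
    {"tx":0,"ty":0,"tz":0,"spin":0,"gripper":0},
    {"tx":0,"ty":0,"tz":0,"spin":0,"gripper":0},
    {"tx":0,"ty":0,"tz":0,"spin":0,"gripper":0},
    {"tx":0,"ty":0,"tz":0,"spin":0,"gripper":0},
    {"tx":0,"ty":0,"tz":0,"spin":0,"gripper":0},
    {"tx":0,"ty":0,"tz":0,"spin":0,"gripper":0},
    {"tx":0,"ty":0,"tz":0,"spin":0,"gripper":0}
  ]
}}

```text
time: 15.32
eef_pos: [0.4929, 0.1714, 0.133]
ee_rot: [3.052, 0.744, 0.0]
force: [-0.5, 0.2, -9.2]
opening: 0.0287
grip_force: 103.1
```

{"method": "servo_tool", "body": {
  "commands": [
    {"tx":0,"ty":0,"tz":0,"spin":0,"gripper":0},
    {"tx":0,"ty":0,"tz":0,"spin":0,"gripper":0},
    {"tx":0,"ty":0,"tz":0,"spin":0,"gripper":0},
    {"tx":0,"ty":0,"tz":0,"spin":0,"gripper":0},
    {"tx":0,"ty":0,"tz":0,"spin":0,"gripper":0},
    {"tx":0,"ty":0,"tz":0,"spin":0,"gripper":0},
    {"tx":0,"ty":0,"tz":0,"spin":0,"gripper":0},
    {"tx":0,"ty":0,"tz":0,"spin":0,"gripper":0},
    {"tx":0,"ty":0,"tz":0,"spin":0,"gripper":0},
    {"tx":0,"ty":0,"tz":0,"spin":0,"gripper":0}
  ]
}}

```text
time: 16.15
eef_pos: [0.4928, 0.1714, 0.133]
ee_rot: [3.052, 0.744, 0.0]
force: [-0.0, -0.8, -9.9]
opening: 0.0288
grip_force: 103.1
```

```bash
python3 - <<'E'
from h import *
np.set_printoptions(precision=3,suppress=True)
look(['side','side'],'hold2')
c,s=np.cos(PSI),np.sin(PSI)
for z in(.25,.3,.35,.4,.45,.5,.55): print(z,'axis side',proj('side',(.4928,.1715,z))[0],'top',proj('top',(.4928,.1715,z))[0])
for z in(.35,.4,.45,.5):
    for uv in((228,212),(228,240),(252,207),(268,204),(277,232)):
        p=at('top',uv,z)-[.4928,.1715,0]; print(z,uv,'cradle frame',c*p[0]+s*p[1],-s*p[0]+c*p[1])
a=cv2.imread('pics/side_hold20.png')[100:290,230:400];b=cv2.imread('pics/top_hold1.png')[150:340,200:370]
cv2.imwrite('pics/hold.png',cv2.resize(np.hstack([a,b]),None,fx=2.3,fy=2.3,interpolation=cv2.INTER_CUBIC))
E
```

```text
16.15 side [-0.015  0.034] [0.493 0.171 0.133] 27.41 0.002
16.2 side [-0.015  0.032] [0.493 0.171 0.133] 27.41 0.002
0.25 axis side [307.872 207.148] top [261.424 237.604]
0.3 axis side [307.782 195.564] top [259.605 234.761]
0.35 axis side [307.689 183.593] top [257.67  231.736]
0.4 axis side [307.595 171.217] top [255.606 228.511]
0.45 axis side [307.498 158.418] top [253.402 225.066]
0.5 axis side [307.398 145.179] top [251.041 221.378]
0.55 axis side [307.296 131.48 ] top [248.508 217.419]
0.35 (228, 212) cradle frame 0.08871644006074653 0.051523089381764406
0.35 (228, 240) cradle frame 0.015378045802461156 0.08507564409973774
0.35 (252, 207) cradle frame 0.07188045281323523 -0.015834842347977256
0.35 (268, 204) cradle frame 0.05974395725259292 -0.06044557958171288
0.35 (277, 232) cradle frame -0.024731558429765342 -0.04870144194610466
0.4 (228, 212) cradle frame 0.07519930764813985 0.0485609839604624
0.4 (228, 240) cradle frame 0.0042727180773757464 0.08101013016280717
0.4 (252, 207) cradle frame 0.058916988276415304 -0.016581816430087406
0.4 (268, 204) cradle frame 0.047179613219831905 -0.05972548602125671
0.4 (277, 232) cradle frame -0.0345178426650081 -0.04836756581632605
0.45 (228, 212) cradle frame 0.061682175235533 0.04559887853916053
0.45 (228, 240) cradle frame -0.006832609647709681 0.07694461622587656
0.45 (252, 207) cradle frame 0.045953523739595346 -0.017328790512197604
0.45 (268, 204) cradle frame 0.03461526918707088 -0.059005392460800554
0.45 (277, 232) cradle frame -0.04430412690025081 -0.04803368968654749
0.5 (228, 212) cradle frame 0.04816504282292634 0.04263677311785856
0.5 (228, 240) cradle frame -0.017937937372795153 0.07287910228894598
0.5 (252, 207) cradle frame 0.0329900592027754 -0.01807576459430777
0.5 (268, 204) cradle frame 0.022050925154309776 -0.05828529890034433
0.5 (277, 232) cradle frame -0.05409041113549358 -0.04769981355676891
```

View pics/hold.png

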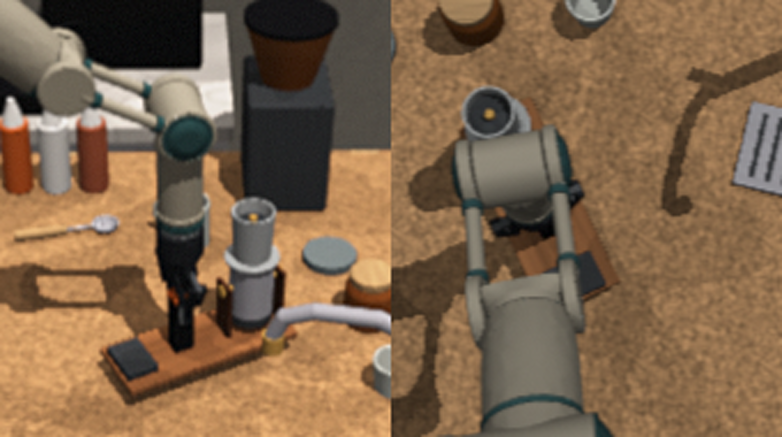

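The pot is upright and still at -0.015 rad, with the dot at side (340,194) and top (242,200). Next is the carry, turning the brewer by -20° to keep the wrist clear of the tap.

```bash
python3 mj.py -.0094 -.3771 -20 10 | sed 's/np.float64//g;s/((\([^()]*\)), (\([^()]*\)), (\([^()]*\)))/\1 \2 \3/g'
```

```text
0 [-0.0 -0.0 -0.0, -0.0 -0.0002 -0.0, -0.0 -0.0006 -0.0, -0.0 -0.0015 -0.0001, -0.0001 -0.0029 -0.0001, -0.0001 -0.005 -0.0002, -0.0002 -0.0077 -0.0003, -0.0003 -0.0114 -0.0005, -0.0004 -0.0159 -0.0007, -0.0005 -0.0215 -0.001]
1 [-0.0002 -0.0067 -0.0003, -0.0004 -0.0145 -0.0006, -0.0006 -0.0235 -0.001, -0.0008 -0.0338 -0.0015, -0.0011 -0.0454 -0.002, -0.0015 -0.0583 -0.0026, -0.0018 -0.0726 -0.0032, -0.0022 -0.0884 -0.0039, -0.0026 -0.1055 -0.0047, -0.0031 -0.1241 -0.0055]
2 [-0.0005 -0.02 -0.0009, -0.001 -0.0415 -0.0018, -0.0016 -0.0644 -0.0028, -0.0022 -0.0888 -0.0039, -0.0029 -0.1146 -0.0051, -0.0035 -0.1418 -0.0063, -0.0042 -0.1705 -0.0075, -0.005 -0.2004 -0.0089, -0.0058 -0.2318 -0.0102, -0.0066 -0.2644 -0.0117]
3 [-0.0008 -0.0339 -0.0015, -0.0017 -0.069 -0.003, -0.0026 -0.1053 -0.0047, -0.0036 -0.1427 -0.0063, -0.0045 -0.1812 -0.008, -0.0055 -0.2208 -0.0098, -0.0065 -0.2613 -0.0115, -0.0075 -0.3027 -0.0134, -0.0086 -0.345 -0.0152, -0.0097 -0.3881 -0.0172]
4 [-0.0011 -0.0438 -0.0019, -0.0022 -0.0882 -0.0039, -0.0033 -0.1333 -0.0059, -0.0045 -0.1788 -0.0079, -0.0056 -0.2248 -0.00
[... 679 characters left out ...]
, -0.0023 -0.0939 -0.0042, -0.0031 -0.1225 -0.0054, -0.0037 -0.1497 -0.0066, -0.0044 -0.1755 -0.0078, -0.005 -0.1999 -0.0088, -0.0056 -0.2229 -0.0098, -0.0061 -0.2443 -0.0108, -0.0066 -0.2644 -0.0117]
8 [-0.0005 -0.0186 -0.0008, -0.0009 -0.0357 -0.0016, -0.0013 -0.0515 -0.0023, -0.0016 -0.0658 -0.0029, -0.002 -0.0787 -0.0035, -0.0023 -0.0903 -0.004, -0.0025 -0.1006 -0.0044, -0.0027 -0.1096 -0.0048, -0.0029 -0.1174 -0.0052, -0.0031 -0.1241 -0.0055]
9 [-0.0001 -0.0056 -0.0002, -0.0003 -0.0101 -0.0004, -0.0003 -0.0138 -0.0006, -0.0004 -0.0166 -0.0007, -0.0005 -0.0186 -0.0008, -0.0005 -0.02 -0.0009, -0.0005 -0.0209 -0.0009, -0.0005 -0.0213 -0.0009, -0.0005 -0.0215 -0.001, -0.0005 -0.0215 -0.001]
```

{"method": "servo_tool", "body": {
  "commands": [
    {"tx":0,"ty":0,"tz":0,"spin":0,"gripper":0},
    {"tx":0,"ty":-0.0002,"tz":0,"spin":0,"gripper":0},
    {"tx":0,"ty":-0.0006,"tz":0,"spin":0,"gripper":0},
    {"tx":0,"ty":-0.0015,"tz":0,"spin":-0.0001,"gripper":0},
    {"tx":-0.0001,"ty":-0.0029,"tz":0,"spin":-0.0001,"gripper":0},
    {"tx":-0.0001,"ty":-0.005,"tz":0,"spin":-0.0002,"gripper":0},
    {"tx":-0.0002,"ty":-0.0077,"tz":0,"spin":-0.0003,"gripper":0},
    {"tx":-0.0003,"ty":-0.0114,"tz":0,"spin":-0.0005,"gripper":0},
    {"tx":-0.0004,"ty":-0.0159,"tz":0,"spin":-0.0007,"gripper":0},
    {"tx":-0.0005,"ty":-0.0215,"tz":0,"spin":-0.001,"gripper":0}
  ]
}}

```text
time: 17.08
eef_pos: [0.4928, 0.1681, 0.133]
ee_rot: [3.053, 0.739, 0.0]
force: [-0.2, 0.8, -9.7]
opening: 0.0294
grip_force: 103.1
```

{"method": "servo_tool", "body": {
  "commands": [
    {"tx":-0.0002,"ty":-0.0067,"tz":0,"spin":-0.0003,"gripper":0},
    {"tx":-0.0004,"ty":-0.0145,"tz":0,"spin":-0.0006,"gripper":0},
    {"tx":-0.0006,"ty":-0.0235,"tz":0,"spin":-0.001,"gripper":0},
    {"tx":-0.0008,"ty":-0.0338,"tz":0,"spin":-0.0015,"gripper":0},
    {"tx":-0.0011,"ty":-0.0454,"tz":0,"spin":-0.002,"gripper":0},
    {"tx":-0.0015,"ty":-0.0583,"tz":0,"spin":-0.0026,"gripper":0},
    {"tx":-0.0018,"ty":-0.0726,"tz":0,"spin":-0.0032,"gripper":0},
    {"tx":-0.0022,"ty":-0.0884,"tz":0,"spin":-0.0039,"gripper":0},
    {"tx":-0.0026,"ty":-0.1055,"tz":0,"spin":-0.0047,"gripper":0},
    {"tx":-0.0031,"ty":-0.1241,"tz":0,"spin":-0.0055,"gripper":0}
  ]
}}

```text
time: 17.92
eef_pos: [0.4923, 0.1493, 0.133]
ee_rot: [3.06, 0.713, 0.0]
force: [-0.5, 0.3, -8.7]
opening: 0.029
grip_force: 103.0
```

{"method": "servo_tool", "body": {
  "commands": [
    {"tx":-0.0005,"ty":-0.02,"tz":0,"spin":-0.0009,"gripper":0},
    {"tx":-0.001,"ty":-0.0415,"tz":0,"spin":-0.0018,"gripper":0},
    {"tx":-0.0016,"ty":-0.0644,"tz":0,"spin":-0.0028,"gripper":0},
    {"tx":-0.0022,"ty":-0.0888,"tz":0,"spin":-0.0039,"gripper":0},
    {"tx":-0.0029,"ty":-0.1146,"tz":0,"spin":-0.0051,"gripper":0},
    {"tx":-0.0035,"ty":-0.1418,"tz":0,"spin":-0.0063,"gripper":0},
    {"tx":-0.0042,"ty":-0.1705,"tz":0,"spin":-0.0075,"gripper":0},
    {"tx":-0.005,"ty":-0.2004,"tz":0,"spin":-0.0089,"gripper":0},
    {"tx":-0.0058,"ty":-0.2318,"tz":0,"spin":-0.0102,"gripper":0},
    {"tx":-0.0066,"ty":-0.2644,"tz":0,"spin":-0.0117,"gripper":0}
  ]
}}

```text
time: 18.75
eef_pos: [0.4913, 0.1094, 0.1331]
ee_rot: [3.072, 0.656, 0.0]
force: [-0.3, -0.4, -9.4]
opening: 0.0289
grip_force: 103.0
```

{"method": "servo_tool", "body": {
  "commands": [
    {"tx":-0.0008,"ty":-0.0339,"tz":0,"spin":-0.0015,"gripper":0},
    {"tx":-0.0017,"ty":-0.069,"tz":0,"spin":-0.003,"gripper":0},
    {"tx":-0.0026,"ty":-0.1053,"tz":0,"spin":-0.0047,"gripper":0},
    {"tx":-0.0036,"ty":-0.1427,"tz":0,"spin":-0.0063,"gripper":0},
    {"tx":-0.0045,"ty":-0.1812,"tz":0,"spin":-0.008,"gripper":0},
    {"tx":-0.0055,"ty":-0.2208,"tz":0,"spin":-0.0098,"gripper":0},
    {"tx":-0.0065,"ty":-0.2613,"tz":0,"spin":-0.0115,"gripper":0},
    {"tx":-0.0075,"ty":-0.3027,"tz":0,"spin":-0.0134,"gripper":0},
    {"tx":-0.0086,"ty":-0.345,"tz":0,"spin":-0.0152,"gripper":0},
    {"tx":-0.0097,"ty":-0.3881,"tz":0,"spin":-0.0172,"gripper":0}
  ]
}}

```text
time: 19.58
eef_pos: [0.4898, 0.0511, 0.133]
ee_rot: [3.089, 0.573, 0.0]
force: [-0.0, -0.1, -9.4]
opening: 0.0289
grip_force: 103.0
```

{"method": "servo_tool", "body": {
  "commands": [
    {"tx":-0.0011,"ty":-0.0438,"tz":0,"spin":-0.0019,"gripper":0},
    {"tx":-0.0022,"ty":-0.0882,"tz":0,"spin":-0.0039,"gripper":0},
    {"tx":-0.0033,"ty":-0.1333,"tz":0,"spin":-0.0059,"gripper":0},
    {"tx":-0.0045,"ty":-0.1788,"tz":0,"spin":-0.0079,"gripper":0},
    {"tx":-0.0056,"ty":-0.2248,"tz":0,"spin":-0.0099,"gripper":0},
    {"tx":-0.0068,"ty":-0.2712,"tz":0,"spin":-0.012,"gripper":0},
    {"tx":-0.0079,"ty":-0.3179,"tz":0,"spin":-0.014,"gripper":0},
    {"tx":-0.0091,"ty":-0.3648,"tz":0,"spin":-0.0161,"gripper":0},
    {"tx":-0.0103,"ty":-0.4118,"tz":0,"spin":-0.0182,"gripper":0},
    {"tx":-0.0114,"ty":-0.459,"tz":0,"spin":-0.0203,"gripper":0}
  ]
}}

```text
time: 20.42
eef_pos: [0.4881, -0.0179, 0.133]
ee_rot: [3.106, 0.474, 0.0]
force: [0.3, -0.0, -8.7]
opening: 0.0293
grip_force: 103.0
```

{"method": "servo_tool", "body": {
  "commands": [
    {"tx":-0.0012,"ty":-0.0471,"tz":0,"spin":-0.0021,"gripper":0},
    {"tx":-0.0023,"ty":-0.0942,"tz":0,"spin":-0.0042,"gripper":0},
    {"tx":-0.0035,"ty":-0.1411,"tz":0,"spin":-0.0062,"gripper":0},
    {"tx":-0.0047,"ty":-0.1877,"tz":0,"spin":-0.0083,"gripper":0},
    {"tx":-0.0058,"ty":-0.2341,"tz":0,"spin":-0.0103,"gripper":0},
    {"tx":-0.007,"ty":-0.2801,"tz":0,"spin":-0.0124,"gripper":0},
    {"tx":-0.0081,"ty":-0.3257,"tz":0,"spin":-0.0144,"gripper":0},
    {"tx":-0.0092,"ty":-0.3707,"tz":0,"spin":-0.0164,"gripper":0},
    {"tx":-0.0103,"ty":-0.4152,"tz":0,"spin":-0.0183,"gripper":0},
    {"tx":-0.0114,"ty":-0.459,"tz":0,"spin":-0.0203,"gripper":0}
  ]
}}

```text
time: 21.25
eef_pos: [0.4864, -0.0867, 0.133]
ee_rot: [3.119, 0.374, -0.0]
force: [-0.1, -0.2, -10.3]
opening: 0.0289
grip_force: 103.0
```

{"method": "servo_tool", "body": {
  "commands": [
    {"tx":-0.0011,"ty":-0.0431,"tz":0,"spin":-0.0019,"gripper":0},
    {"tx":-0.0021,"ty":-0.0853,"tz":0,"spin":-0.0038,"gripper":0},
    {"tx":-0.0032,"ty":-0.1268,"tz":0,"spin":-0.0056,"gripper":0},
    {"tx":-0.0042,"ty":-0.1673,"tz":0,"spin":-0.0074,"gripper":0},
    {"tx":-0.0052,"ty":-0.2068,"tz":0,"spin":-0.0091,"gripper":0},
    {"tx":-0.0061,"ty":-0.2453,"tz":0,"spin":-0.0108,"gripper":0},
    {"tx":-0.007,"ty":-0.2828,"tz":0,"spin":-0.0125,"gripper":0},
    {"tx":-0.008,"ty":-0.3191,"tz":0,"spin":-0.0141,"gripper":0},
    {"tx":-0.0088,"ty":-0.3542,"tz":0,"spin":-0.0157,"gripper":0},
    {"tx":-0.0097,"ty":-0.3881,"tz":0,"spin":-0.0172,"gripper":0}
  ]
}}

```text
time: 22.08
eef_pos: [0.485, -0.1447, 0.133]
ee_rot: [3.128, 0.29, -0.0]
force: [0.1, 0.2, -9.0]
opening: 0.0289
grip_force: 103.1
```

{"method": "servo_tool", "body": {
  "commands": [
    {"tx":-0.0008,"ty":-0.0326,"tz":0,"spin":-0.0014,"gripper":0},
    {"tx":-0.0016,"ty":-0.0639,"tz":0,"spin":-0.0028,"gripper":0},
    {"tx":-0.0023,"ty":-0.0939,"tz":0,"spin":-0.0042,"gripper":0},
    {"tx":-0.0031,"ty":-0.1225,"tz":0,"spin":-0.0054,"gripper":0},
    {"tx":-0.0037,"ty":-0.1497,"tz":0,"spin":-0.0066,"gripper":0},
    {"tx":-0.0044,"ty":-0.1755,"tz":0,"spin":-0.0078,"gripper":0},
    {"tx":-0.005,"ty":-0.1999,"tz":0,"spin":-0.0088,"gripper":0},
    {"tx":-0.0056,"ty":-0.2229,"tz":0,"spin":-0.0098,"gripper":0},
    {"tx":-0.0061,"ty":-0.2443,"tz":0,"spin":-0.0108,"gripper":0},
    {"tx":-0.0066,"ty":-0.2644,"tz":0,"spin":-0.0117,"gripper":0}
  ]
}}

```text
time: 22.92
eef_pos: [0.484, -0.1842, 0.133]
ee_rot: [3.133, 0.233, -0.0]
force: [-0.0, 0.1, -9.4]
opening: 0.0291
grip_force: 103.1
```

{"method": "servo_tool", "body": {
  "commands": [
    {"tx":-0.0005,"ty":-0.0186,"tz":0,"spin":-0.0008,"gripper":0},
    {"tx":-0.0009,"ty":-0.0357,"tz":0,"spin":-0.0016,"gripper":0},
    {"tx":-0.0013,"ty":-0.0515,"tz":0,"spin":-0.0023,"gripper":0},
    {"tx":-0.0016,"ty":-0.0658,"tz":0,"spin":-0.0029,"gripper":0},
    {"tx":-0.002,"ty":-0.0787,"tz":0,"spin":-0.0035,"gripper":0},
    {"tx":-0.0023,"ty":-0.0903,"tz":0,"spin":-0.004,"gripper":0},
    {"tx":-0.0025,"ty":-0.1006,"tz":0,"spin":-0.0044,"gripper":0},
    {"tx":-0.0027,"ty":-0.1096,"tz":0,"spin":-0.0048,"gripper":0},
    {"tx":-0.0029,"ty":-0.1174,"tz":0,"spin":-0.0052,"gripper":0},
    {"tx":-0.0031,"ty":-0.1241,"tz":0,"spin":-0.0055,"gripper":0}
  ]
}}

```text
time: 23.75
eef_pos: [0.4835, -0.2026, 0.133]
ee_rot: [3.135, 0.206, 0.0]
force: [-0.7, -0.2, -8.8]
opening: 0.029
grip_force: 103.1
```

{"method": "servo_tool", "body": {
  "commands": [
    {"tx":-0.0001,"ty":-0.0056,"tz":0,"spin":-0.0002,"gripper":0},
    {"tx":-0.0003,"ty":-0.0101,"tz":0,"spin":-0.0004,"gripper":0},
    {"tx":-0.0003,"ty":-0.0138,"tz":0,"spin":-0.0006,"gripper":0},
    {"tx":-0.0004,"ty":-0.0166,"tz":0,"spin":-0.0007,"gripper":0},
    {"tx":-0.0005,"ty":-0.0186,"tz":0,"spin":-0.0008,"gripper":0},
    {"tx":-0.0005,"ty":-0.02,"tz":0,"spin":-0.0009,"gripper":0},
    {"tx":-0.0005,"ty":-0.0209,"tz":0,"spin":-0.0009,"gripper":0},
    {"tx":-0.0005,"ty":-0.0213,"tz":0,"spin":-0.0009,"gripper":0},
    {"tx":-0.0005,"ty":-0.0215,"tz":0,"spin":-0.001,"gripper":0},
    {"tx":-0.0005,"ty":-0.0215,"tz":0,"spin":-0.001,"gripper":0}
  ]
}}

```text
time: 24.58
eef_pos: [0.4835, -0.2057, 0.133]
ee_rot: [3.135, 0.202, 0.0]
force: [0.0, 0.3, -9.1]
opening: 0.029
grip_force: 103.1
```

```bash
python3 - <<'E'
from h import *
look(['side','top'],'tap')
a=cv2.imread('pics/side_tap0.png')[180:350,285:425];b=cv2.imread('pics/top_tap1.png')[120:290,310:450]
cv2.imwrite('pics/tap.png',cv2.resize(np.hstack([a,b]),None,fx=2.8,fy=2.8,interpolation=cv2.INTER_CUBIC))
E
```

```text
24.583 side [-0.005  0.04 ] [ 0.4835 -0.2057  0.133 ] 7.36 0.001
24.633 top [0.32  1.731] [ 0.4835 -0.2057  0.1331] 7.36 0.003
```

View pics/tap.png

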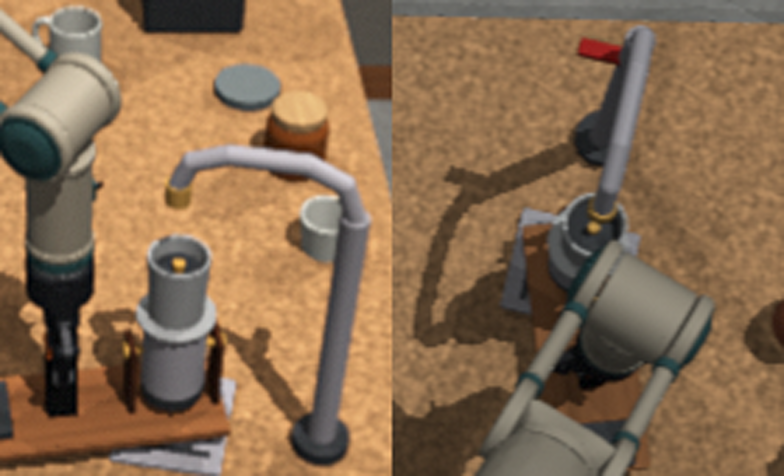

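Side: mouth centre about (348.8,271.8), nozzle's lower end centre about (348.6,251.1). Top: mouth centre about (382.1,200.7), nozzle end near edge (384.2,199.7). The pot is upright under the nozzle, and the board is above the tray.

```bash
python3 - <<'E'
from h import *
np.set_printoptions(precision=4,suppress=True)
e=np.array([.4835,-.2057,.133]);psi=np.radians(7.36)
m=dotw(-.005,e,psi,.139);print('mouth kin',m,'proj side',proj('side',m)[0],'top',proj('top',m)[0])
print('dot pred',proj('side',dotw(-.005,e,psi,D))[0],proj('top',dotw(-.005,e,psi,D))[0])
print('mouth img',at('side',(348.8,271.8),m[2]),at('top',(382.1,200.7),m[2]))
# nozzle: fit centre using bottom rim extreme pixels
def rim(n,c):
    a=np.linspace(0,6.28,120);P=proj(n,np.c_[c[0]+.014*np.cos(a),c[1]+.014*np.sin(a),np.full(120,.35)])
    return np.r_[P.min(0),P.max(0)]
for c in((.608,-.187),(.612,-.187),(.6144,-.1875)): print(c,'side xmin,ymin,xmax,ymax',rim('side',c),'top',rim('top',c))
# edge columns/rows of brass in clean first pictures
for n,(x0,x1,y0,y1) in(('side',(338,362,238,262)),('top',(374,396,188,206))):
    im=cv2.imread(f'pics/{n}_tap{int(n=="top")}.png' if n=='side' else 'pics/top0.png').astype(int)[y0:y1,x0:x1]
    ys,xs=np.nonzero((im[...,2]-im[...,0]>45)&(im[...,2]<(170 if n=='side' else 175))&(im[...,1]<150)); print(n,np.c_[xs+x0,ys+y0].min(0),np.c_[xs+x0,ys+y0].max(0),len(xs))
crop('pics/side_tap0.png',325,230,45,60,9,'pics/a.png');crop('pics/top0.png',362,180,45,60,9,'pics/b.png')
cv2.imwrite('pics/noz.png',np.hstack([cv2.imread('pics/a.png')[:,:390],cv2.imread('pics/b.png')[:,:390]]))
E
```

```text
mouth kin [ 0.6123 -0.1884  0.2765] proj side [348.373  270.4332] top [382.3413 199.4165]
dot pred [348.178  273.9475] [381.8252 200.5426]
mouth img [ 0.6132 -0.1944  0.2765] [ 0.6084 -0.1877  0.2765]
(0.608, -0.187) side xmin,ymin,xmax,ymax [343.1433 248.6743 352.681  254.9233] top [379.846  190.0806 389.6528 199.6254]
(0.612, -0.187) side xmin,ymin,xmax,ymax [344.5033 248.6604 354.0406 254.9088] top [379.8535 188.7216 389.6564 198.2588]
(0.6144, -0.1875) side xmin,ymin,xmax,ymax [345.3293 248.7622 354.8686 255.0132] top [380.033  187.9106 389.8336 197.4431]
side [344 240] [361 254] 76
top [374 188] [395 202] 188
```

View pics/noz.png

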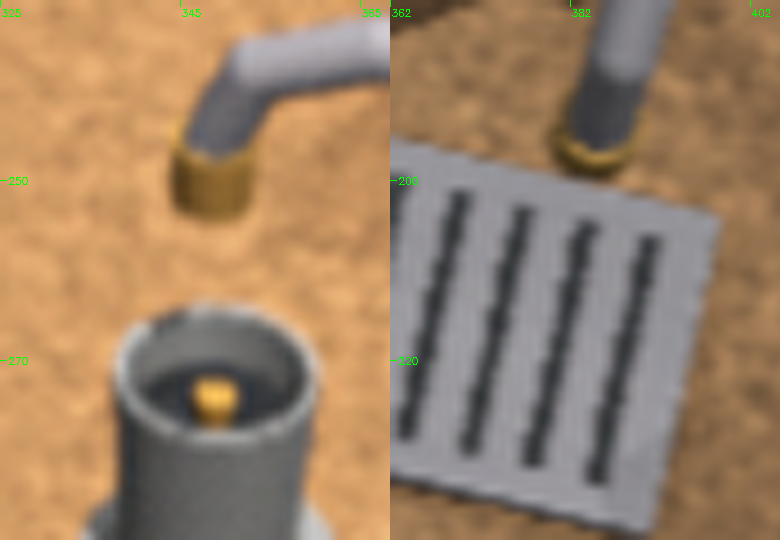

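The mouth is about 3 mm too far in x and 1.5 mm short in y from the nozzle axis. I'll trim that gently and then hold.

{"method": "servo_tool", "body": {
  "commands": [
    {"tx":-0.0002,"ty":0.0001,"tz":0,"spin":0,"gripper":0},
    {"tx":-0.0012,"ty":0.0006,"tz":0,"spin":0,"gripper":0},
    {"tx":-0.0033,"ty":0.0016,"tz":0,"spin":0,"gripper":0},
    {"tx":-0.0063,"ty":0.0032,"tz":0,"spin":0,"gripper":0},
    {"tx":-0.01,"ty":0.005,"tz":0,"spin":0,"gripper":0},
    {"tx":-0.0137,"ty":0.0068,"tz":0,"spin":0,"gripper":0},
    {"tx":-0.0167,"ty":0.0084,"tz":0,"spin":0,"gripper":0},
    {"tx":-0.0188,"ty":0.0094,"tz":0,"spin":0,"gripper":0},
    {"tx":-0.0198,"ty":0.0099,"tz":0,"spin":0,"gripper":0},
    {"tx":-0.02,"ty":0.01,"tz":0,"spin":0,"gripper":0}
  ]
}}

```text
time: 25.52
eef_pos: [0.4804, -0.2042, 0.133]
ee_rot: [3.135, 0.202, 0.0]
force: [-0.5, 0.2, -9.8]
opening: 0.029
grip_force: 103.1
```

```bash
python3 -c "
from h import *
look(['side']*100)" | awk 'NR%20==1'
```

```text
25.517 side [-0.005  0.075] [ 0.4804 -0.2042  0.133 ] 7.36 0.001
26.517 side [-0.004  0.081] [ 0.4805 -0.2042  0.133 ] 7.36 0.001
27.517 side [-0.004  0.08 ] [ 0.4804 -0.2042  0.133 ] 7.36 0.001
28.517 side [-0.004  0.076] [ 0.4804 -0.2042  0.133 ] 7.36 0.001
29.517 side [-0.004  0.09 ] [ 0.4805 -0.2042  0.133 ] 7.36 0.002
```

```bash
python3 -c "
from h import *
look(['side']*56)" | awk 'NR%20==1'
```

```text
30.517 side [-0.004  0.084] [ 0.4804 -0.2042  0.133 ] 7.36 0.002
31.517 side [-0.004  0.09 ] [ 0.4805 -0.2042  0.133 ] 7.36 0.002
32.517 side [-0.004  0.082] [ 0.4804 -0.2042  0.133 ] 7.36 0.002
```

{"method": "servo_tool", "body": {
  "commands": [
    {"tx":0,"ty":0,"tz":0,"spin":0,"gripper":0},
    {"tx":0,"ty":0,"tz":0,"spin":0,"gripper":0},
    {"tx":0,"ty":0,"tz":0,"spin":0,"gripper":0},
    {"tx":0,"ty":0,"tz":0,"spin":0,"gripper":0},
    {"tx":0,"ty":0,"tz":0,"spin":0,"gripper":0},
    {"tx":0,"ty":0,"tz":0,"spin":0,"gripper":0},
    {"tx":0,"ty":0,"tz":0,"spin":0,"gripper":0},
    {"tx":0,"ty":0,"tz":0,"spin":0,"gripper":0},
    {"tx":0,"ty":0,"tz":0,"spin":0,"gripper":0},
    {"tx":0,"ty":0,"tz":0,"spin":0,"gripper":0}
  ]
}}

```text
time: 34.15
eef_pos: [0.4804, -0.2042, 0.133]
ee_rot: [3.135, 0.202, -0.0]
force: [0.1, 0.1, -8.9]
opening: 0.0288
grip_force: 103.1
```

{"method": "servo_tool", "body": {
  "commands": [
    {"tx":0,"ty":0,"tz":0,"spin":0,"gripper":0},
    {"tx":0,"ty":0,"tz":0,"spin":0,"gripper":0},
    {"tx":0,"ty":0,"tz":0,"spin":0,"gripper":0},
    {"tx":0,"ty":0,"tz":0,"spin":0,"gripper":0},
    {"tx":0,"ty":0,"tz":0,"spin":0,"gripper":0},
    {"tx":0,"ty":0,"tz":0,"spin":0,"gripper":0},
    {"tx":0,"ty":0,"tz":0,"spin":0,"gripper":0},
    {"tx":0,"ty":0,"tz":0,"spin":0,"gripper":0},
    {"tx":0,"ty":0,"tz":0,"spin":0,"gripper":0},
    {"tx":0,"ty":0,"tz":0,"spin":0,"gripper":0}
  ]
}}

```text
time: 34.98
eef_pos: [0.4804, -0.2042, 0.133]
ee_rot: [3.135, 0.202, -0.0]
force: [-0.6, -0.3, -9.1]
opening: 0.0289
grip_force: 103.1
```

{"method": "servo_tool", "body": {
  "commands": [
    {"tx":0,"ty":0,"tz":0,"spin":0,"gripper":0},
    {"tx":0,"ty":0,"tz":0,"spin":0,"gripper":0},
    {"tx":0,"ty":0,"tz":0,"spin":0,"gripper":0},
    {"tx":0,"ty":0,"tz":0,"spin":0,"gripper":0},
    {"tx":0,"ty":0,"tz":0,"spin":0,"gripper":0},
    {"tx":0,"ty":0,"tz":0,"spin":0,"gripper":0},
    {"tx":0,"ty":0,"tz":0,"spin":0,"gripper":0},
    {"tx":0,"ty":0,"tz":0,"spin":0,"gripper":0},
    {"tx":0,"ty":0,"tz":0,"spin":0,"gripper":0},
    {"tx":0,"ty":0,"tz":0,"spin":0,"gripper":0}
  ]
}}

```text
time: 35.82
eef_pos: [0.4805, -0.2042, 0.133]
ee_rot: [3.135, 0.202, 0.0]
force: [0.4, -0.0, -9.1]
opening: 0.029
grip_force: 103.1
```

```bash
python3 -c "
from h import *
look(['side','side'])
print(manip.job_done())"
```

```text
35.817 side [-0.004  0.092] [ 0.4805 -0.2042  0.133 ] 7.36 0.001
35.867 side [-0.004  0.092] [ 0.4805 -0.2042  0.1331] 7.36 0.001
the job is handed in; nothing more can be done
None
```

I handed in the job at about 36 s of the 72 s allowed, verdict not shown, with the brewer still gripped: the pot was brought upright above its spot and held about 3.5 s, then carried to the tap and held about 10 s, upright within 0.01 rad, the mouth centred under the nozzle to within a few mm, and the board about 25 mm above the tray.

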